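# Set out the juice bottles on a party table

## Task

Lay the rainbow party table: stand each of the four juice bottles (red, yellow, green and blue) upright in the middle of the striped coaster of its own colour, setting it down gently without dropping or tipping it. Leave the white milk bottle and the purple cup where they stand.

Things in the scene. Friction and masses are not known exactly. Their poses are not given: they have to be found in the camera images.
- bottle_red: Loose closed juice bottle, red with a red cap and a white paper label band, standing upright; about 100 to 200 g. Straight round body 44 mm across from 0 to 68 mm height (grip here), shoulder above it, cap 28 mm across, 95 mm tall in all. Origin: centre of its underside; z up along its axis.
- bottle_yellow: Loose closed juice bottle, yellow with a yellow cap and a white paper label band, standing upright; about 100 to 200 g. Straight round body 44 mm across from 0 to 68 mm height (grip here), shoulder above it, cap 28 mm across, 95 mm tall in all. Origin: centre of its underside; z up along its axis.
- bottle_green: Loose closed juice bottle, green with a green cap and a white paper label band, standing upright; about 100 to 200 g. Straight round body 44 mm across from 0 to 68 mm height (grip here), shoulder above it, cap 28 mm across, 95 mm tall in all. Origin: centre of its underside; z up along its axis.
- bottle_blue: Loose closed juice bottle, blue with a blue cap and a white paper label band, standing upright; about 100 to 200 g. Straight round body 44 mm across from 0 to 68 mm height (grip here), shoulder above it, cap 28 mm across, 95 mm tall in all. Origin: centre of its underside; z up along its axis.
- coaster_red: Flat round red coaster with white pinwheel stripes on its rim, fixed to the table; 90 mm across, 5 mm thick, no raised edge. Origin: centre of its underside, on the table top (z = 0); its upper face is 5 mm higher.
- coaster_yellow: Flat round yellow coaster with white pinwheel stripes on its rim, fixed to the table; 90 mm across, 5 mm thick, no raised edge. Origin: centre of its underside, on the table top (z = 0); its upper face is 5 mm higher.
- coaster_green: Flat round green coaster with white pinwheel stripes on its rim, fixed to the table; 90 mm across, 5 mm thick, no raised edge. Origin: centre of its underside, on the table top (z = 0); its upper face is 5 mm higher.
- coaster_blue: Flat round blue coaster with white pinwheel stripes on its rim, fixed to the table; 90 mm across, 5 mm thick, no raised edge. Origin: centre of its underside, on the table top (z = 0); its upper face is 5 mm higher.
- milk_bottle: Loose white milk bottle with a black cap and a grey label band, same shape and size as the juice bottles (44 mm across, 95 mm tall). It has no coaster and stays where it is. Origin: centre of its underside.
- purple_cup: Loose, light, empty purple party cup, open at the top; 66 mm across the rim, 85 mm tall. It stays where it is. Origin: centre of its underside.
Mind the look-alikes: they are no part of the job. Of the things that look like the bottle_red, the middle-sized one is meant.

How it is judged:
By the outcome, as a careful person would: the job done as asked, in the order asked, and still so for the second after the job is handed in, with the robot touching nothing.
It also fails if it takes over 109 s, if anything falls off the work surface, if the arm or the gripper's body presses on something with over 40 N, if the wrist force passes 120 N, or if a joint passes its speed limit or range.

## Robot

A 6-joint arm with a two-finger parallel gripper is mounted at the origin on the work surface. World frame = base frame: x ahead of the robot, y to its left, z up, the work surface at z = 0. Lengths are in m, angles in rad, forces in N, time in s.
With the tool pointing down it reaches from about 0.4 to 0.925 m from the base axis. Payload 3.4 kg.
Tool frame: the origin (TCP) lies at the very end of the fingers, on their centre line; the grasp point (between the pads) lies 19 mm behind it; z points along the fingers, y is the line along which they close (so a half turn about z gives the same grasp; the last joint's range is limited). The gripper opens to 85 mm and grips with 20 to 120 N. Pads are 22 mm wide; open, the fingers measure 114 mm over their backs; the gripper's body (76 mm by 85 mm) begins 54 mm behind the grasp point. The pads swing forward as they close: fully open they stand 13 mm farther back than shut.
Start: joints at [-1.252, 0.307, 1.506, -0, 1.328, -0.073], TCP at [0.22, -0.531, 0.231] pointing down, gripper open.
Joint ranges: [-3.12, 3.12], [-1.05, 2.28], [0.14, 2.33], [-1.42, 4.57], [0.1, 2.73], [-2.68, 2.68]. Speed limits (rad/s): [2.57, 2.57, 3.14, 3.14, 3.14, 3.14].

## Interface

Orientations are given as a rotation vector (axis times angle).
In Python, from station import env gives the robot as it stands. The module is installed in compiled form; this text tells all that it offers.
- The arm moves only by the tool drive_tool, never from a script. Its argument "steps" is a list of rows, each a list of 6 numbers: the shift along the tool's x, y, z each as a share of 100 mm, from -1 to 1, then the turn, a rotation vector about the tool's x, y, z each as a share of 120 degrees, from -1 to 1. In form: [[tx, ty, tz, wx, wy, wz], ...]. A call has 1 to 10 rows; each row is the pose to reach, as a shift and turn from the pose commanded when the call began, along the tool's axes at that moment; what a row does not reach only later rows make up. A row lasts 1/12 s, in which the tool goes at most 41.7 mm and 7.16 degrees, less where a joint would pass 70% of its speed; a pose out of reach is approached as far as the arm can. A call with a number of a shift or a turn outside -1 to 1 is refused whole. A call with a gripper value outside its range is refused whole. "fingers" is the closure, from 0 (fully open) to 1 (shut), set as the call begins (left out, the last holds). The fingers move at their own pace and stop on an object; "newtons" is the grip in N (left out, the last holds). Time passes only in rows, so rows that repeat a pose let the fingers close. It gives the time, the measured TCP pose, the force, the opening and the grip force at its end, in the units of the state.
- env.state(): the state, without advancing time (a new reading comes with each control period).
- env.get_image(name): name is "scene" or "top"; returns a dict with "pixels" (420x560x3 uint8, red, green, blue), "z_map" (420x560 float32, m along the optical axis (not along the pixel's ray), 0 where there is no reading), "intrinsics" (3x3 intrinsics, pixels), "extrinsics" (4x4, takes a point from camera to world coordinates). Camera axes: x right, y up, looking along -z (the intrinsics and any distortion apply to the point x, -y, -z); pixel columns grow to the right and rows downward; lengths in m; the calibration is good to about 2 mm. A picture is of the moment at which its call begins.
- env.finish_job(): hands the job in; it is judged then, once.
The state is a dict: "clock": time; "q": joint angles; "dq": joint speeds; "tau": joint torques, N m; "position": TCP position; "tcp_rot": TCP orientation; "wrist_force": force on the tool from outside, world axes, zero at the start; "moment": the same for the moment, N m; "gripper_width": finger opening in m; "finger_force": force on a finger pad.
Only numpy, scipy, OpenCV 4.12 (cv2) and the standard library are available. Lean on these libraries where they do the work, as an engineer would, in place of code of your own. Each camera call takes 0.05 s, during which the arm holds its last target. There are 200 camera calls.

## Working session

There is one attempt and no reset: what is moved stays moved. The work goes in short steps, Python scripts to look and compute and a tool call to move; the robot and the scene stay as the last step left them, time stands still between calls to the robot, and variables do not carry over. Pictures are saved under pics/ and viewed, at most 14 in all, crops included, and the job is handed in when it is done.

Besides the shell and the picture viewer there is one more tool, called after "Request:" as a command line: name --pt "numbers of a row" for each row, then --argument value for the rest. drive_tool: Moves the arm, as the interface text tells. Its arguments: {"type":"object","properties":{"steps":{"type":"array"},"fingers":{"type":"number"},"newtons":{"type":"number"}},"required":["steps"]}

```bash
mkdir -p pics; python3 - <<'E'
from station import env
import cv2
s=env.state();print(s)
for n in("scene","top"):
    d=env.get_image(n);cv2.imwrite(f"pics/{n}0.png",d["pixels"][:,:,::-1]);print(n,d["intrinsics"].round(1).tolist(),d["extrinsics"].round(3).tolist(),[k for k in d])
E
```

```text
{'clock': 0.0, 'q': array([-1.25251551e+00,  3.07577664e-01,  1.50767401e+00, -5.53136740e-05,
        1.32838449e+00, -7.35056180e-02]), 'dq': array([-0.00042788, -0.00061806, -0.00064711, -0.00112274,  0.00105696,
       -0.00116106]), 'tau': array([-2.02832387e-03, -4.57556534e+01, -2.51924193e+01, -1.33744466e-04,
        1.32566888e-02, -2.07452668e-07]), 'position': array([ 0.21929607, -0.53078833,  0.23037813]), 'tcp_rot': array([-3.07952007e+00, -6.11115243e-01,  4.75265559e-04]), 'wrist_force': array([-0.19045131, -0.97897722, -0.37519704]), 'moment': array([-0.04694031, -0.00519521, -0.01178447]), 'finger_force': 0.0, 'gripper_width': 0.08535382653894572}
scene [[387.5, 0.0, 278.0], [0.0, 387.5, 205.7], [0.0, 0.0, 1.0]] [[0.864, -0.271, 0.424, 0.85], [0.503, 0.477, -0.721, -0.609], [-0.007, 0.836, 0.548, 0.515], [0.0, 0.0, 0.0, 1.0]] ['pixels', 'z_map', 'intrinsics', 'extrinsics']
top [[413.1, 0.0, 282.6], [0.0, 413.1, 209.8], [0.0, 0.0, 1.0]] [[0.002, 0.997, -0.083, 0.42], [-0.999, 0.005, 0.035, 0.023], [0.035, 0.083, 0.996, 1.035], [0.0, 0.0, 0.0, 1.0]] ['pixels', 'z_map', 'intrinsics', 'extrinsics']
```

View pics/top0.png

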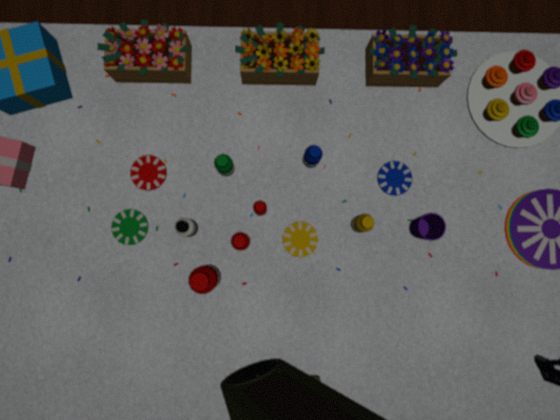

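View pics/scene0.png

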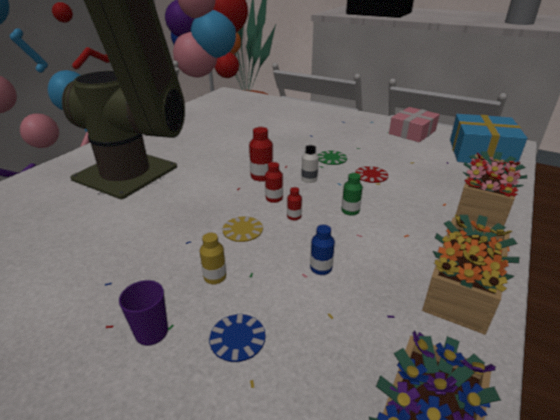

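Reds in the top view that could be taken for bottle_red: the large one at (203,279), the middle one at (240,241) and the small one at (260,208). The red toy at (523,61) and the red flowers also match. The description picks the middle-sized one at (240,241), which is (274,183) in the scene view. Next I measure everything in both views.

```bash
cat > h.py <<'E'
import numpy as np,cv2
from station import env
HS={'red':[(0,6),(173,180)],'yellow':[(18,34)],'green':[(45,85)],'blue':[(100,124)],'purple':[(125,160)]}
def view(n):
    d=env.get_image(n);K,E,Z=d["intrinsics"],d["extrinsics"],d["z_map"]
    v,u=np.mgrid[:420,:560]
    P=np.stack([(u-K[0,2])/K[0,0]*Z,-(v-K[1,2])/K[1,1]*Z,-Z],-1)@E[:3,:3].T+E[:3,3]
    P[Z==0]=np.nan
    return d,P,cv2.cvtColor(d["pixels"],cv2.COLOR_RGB2HSV)
def ray(d,u,v):
    K,E=d["intrinsics"],d["extrinsics"]
    r=E[:3,:3]@np.array([(u-K[0,2])/K[0,0],-(v-K[1,2])/K[1,1],-1]);return E[:3,3],r/np.linalg.norm(r)
def plane(d,u,v,z):
    o,r=ray(d,u,v);return o+r*(z-o[2])/r[2]
def comps(hsv,c,smin=110,vmin=35,amin=40):
    m=np.zeros(hsv.shape[:2],np.uint8)
    for a,b in HS[c]: m|=cv2.inRange(hsv,(a,smin,vmin),(b,255,255))
    n,l,s,ce=cv2.connectedComponentsWithStats(m)
    return [(l==i,s[i],ce[i]) for i in range(1,n) if s[i,4]>=amin]
E
python3 - <<'E'
from h import *
V={n:view(n) for n in("top","scene")}
for c in HS:
  for n,(d,P,h) in V.items():
    for m,s,ce in comps(h,c):
        p=P[m];p=p[np.isfinite(p[:,0])]
        if len(p)<20: continue
        md=np.median(p,0)
        if not(0.25<md[0]<.8 and abs(md[1])<.5):continue
        zt=np.percentile(p[:,2],97);t=p[p[:,2]>zt-.005]
        print(c,n,ce.round().astype(int),s[4],'med',md.round(3),'ztop',zt.round(3),'topc',((t.min(0)+t.max(0))/2).round(3)[:2],'ext',np.ptp(t,0).round(3)[:2],np.ptp(p,0).round(3))
for n,(d,P,h) in V.items():
    x=P[(P[...,2]>.015)&(P[...,0]>.3)&(P[...,0]<.75)&(P[...,1]>.15)&(P[...,1]<.38)&((h[...,1]<90)|(h[...,2]<40))]
    print('milk',n,len(x),np.median(x,0).round(3),np.percentile(x[:,2],98).round(3), x[x[:,2]>.088].mean(0).round(3))
im=V['scene'][0]['pixels'][110:240,230:370,::-1];cv2.imwrite('pics/crop1.png',cv2.resize(im,None,fx=4,fy=4))
E
```

```text
red top [148 172] 723 med [0.599 0.323 0.004] ztop 0.008 topc [0.598 0.323] ext [0.085 0.085] [0.085 0.085 0.011]
red top [260 207] 138 med [0.506 0.043 0.062] ztop 0.076 topc [0.509 0.045] ext [0.019 0.019] [0.03  0.029 0.04 ]
red top [240 241] 243 med [0.427 0.087 0.079] ztop 0.097 topc [0.428 0.09 ] ext [0.025 0.025] [0.037 0.037 0.035]
red top [203 279] 622 med [0.343 0.164 0.112] ztop 0.137 topc [0.341 0.171] ext [0.038 0.039] [0.06  0.059 0.081]
red scene [265 159] 1126 med [0.361 0.145 0.082] ztop 0.138 topc [0.342 0.169] ext [0.036 0.034] [0.131 0.12  0.136]
red scene [372 174] 248 med [0.601 0.321 0.007] ztop 0.009 topc [0.599 0.324] ext [0.082 0.09 ] [0.082 0.09  0.007]
red scene [294 199] 246 med [0.513 0.036 0.056] ztop 0.076 topc [0.51  0.044] ext [0.019 0.019] [0.029 0.026 0.047]
red scene [274 199] 43 med [0.438 0.073 0.01 ] ztop 0.013 topc [0.433 0.079] ext [0.034 0.02 ] [0.036 0.02  0.01 ]
yellow top [364 223] 281 med [ 0.47  -0.198  0.078] ztop 0.097 topc [ 0.472 -0.205] ext [0.025 0.026] [0.04  0.041 0.062]
yellow top [300 239] 741 med [ 0.433 -0.056  0.005] ztop 0
[... 1175 characters left out ...]
.641 -0.095  0.072] ztop 0.097 topc [ 0.636 -0.084] ext [0.025 0.024] [0.04  0.032 0.061]
blue scene [320 271] 58 med [ 0.643 -0.101  0.009] ztop 0.013 topc [ 0.639 -0.095] ext [0.035 0.016] [0.035 0.017 0.01 ]
blue scene [237 338] 1387 med [ 0.592 -0.299  0.006] ztop 0.008 topc [ 0.589 -0.297] ext [0.088 0.086] [0.088 0.086 0.007]
purple top [426 227] 260 med [ 0.464 -0.368  0.009] ztop 0.086 topc [ 0.462 -0.357] ext [0.058 0.063] [0.059 0.063 0.088]
purple scene [145 311] 2247 med [ 0.47  -0.362  0.06 ] ztop 0.086 topc [ 0.464 -0.358] ext [0.065 0.063] [0.065 0.063 0.085]
milk top 413 [0.457 0.209 0.074] 0.099 [0.442 0.214 0.095]
milk scene 594 [0.464 0.205 0.059] 0.125 [0.429 0.205 0.102]
```

View pics/crop1.png

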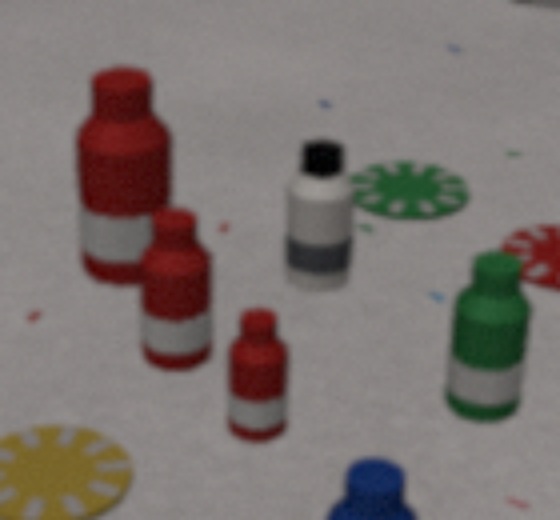

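The crop confirms it: large red at (265,150), middle at (274,183), small at (294,205). The middle one's top measures 97 mm against the 95 mm given, at (0.4285, 0.090) in both views. First I turn the tool so its axes line up with the world (tool x = +y, tool y = +x).

Request:
drive_tool --pt "0.5 0 0 0 0 -0.3" --pt "1 0 0 0 0 -0.563" --pt "1 0 0 0 0 -0.563" --pt "1 0 0 0 0 -0.563" --pt "1 0 0 0 0 -0.563" --pt "1 0 0 0 0 -0.563" --pt "1 0 0 0 0 -0.563" --pt "1 0 0 0 0 -0.563" --pt "1 0 0 0 0 -0.563" --pt "1 0 0 0 0 -0.563" --fingers 0 --newtons 40

```text
clock: 1.03
position: [0.3119, -0.493, 0.231]
tcp_rot: [-2.214, -2.228, -0.0]
wrist_force: [-0.7, 0.8, -0.7]
gripper_width: 0.0855
finger_force: 0.0
```

Request:
drive_tool --pt "1 0.6 0 0 0 0" --pt "1 0.6 0 0 0 0" --pt "1 0.6 0 0 0 0" --pt "1 0.6 0 0 0 0"

```text
clock: 1.37
position: [0.3738, -0.3876, 0.231]
tcp_rot: [-2.215, -2.224, -0.006]
wrist_force: [-0.9, -0.3, -0.1]
gripper_width: 0.085
finger_force: 0.0
```

Request:
drive_tool --pt "1 0.4 0 0 0 0" --pt "1 0.4 0 0 0 0" --pt "1 0.4 0 0 0 0" --pt "1 0.4 0 0 0 0"

```text
clock: 1.7
position: [0.4125, -0.2889, 0.2311]
tcp_rot: [-2.216, -2.224, -0.003]
wrist_force: [-0.3, -0.1, -0.2]
gripper_width: 0.0855
finger_force: 0.0
```

Request:
drive_tool --pt "1 0.2 0 0 0 0" --pt "1 0.2 0 0 0 0" --pt "1 0.2 0 0 0 0" --pt "1 0.2 0 0 0 0"

```text
clock: 2.03
position: [0.4317, -0.1904, 0.2312]
tcp_rot: [-2.217, -2.224, -0.001]
wrist_force: [0.3, -0.4, -0.7]
gripper_width: 0.0854
finger_force: 0.0
```

Request:
drive_tool --pt "1 0 0 0 0 0" --pt "1 0 0 0 0 0" --pt "1 0 0 0 0 0" --pt "1 0 0 0 0 0"

```text
clock: 2.37
position: [0.4314, -0.0917, 0.2313]
tcp_rot: [-2.218, -2.224, -0.0]
wrist_force: [0.6, 0.6, 0.9]
gripper_width: 0.0855
finger_force: 0.0
```

Request:
drive_tool --pt "1 0 0 0 0 0" --pt "1 0 0 0 0 0" --pt "1 0 0 0 0 0" --pt "1 0 0 0 0 0"

```text
clock: 2.7
position: [0.4325, 0.0077, 0.2314]
tcp_rot: [2.218, 2.224, 0.001]
wrist_force: [-0.4, 0.3, -0.3]
gripper_width: 0.0858
finger_force: 0.0
```

Request:
drive_tool --pt "0.83 0 0 0 0 0" --pt "0.83 0 0 0 0 0" --pt "0.83 0 0 0 0 0" --pt "0.83 0 0 0 0 0" --pt "0.83 0 0 0 0 0" --pt "0.83 0 0 0 0 0"

```text
clock: 3.2
position: [0.4325, 0.0878, 0.2312]
tcp_rot: [2.222, 2.219, -0.001]
wrist_force: [-0.2, 0.2, -0.1]
gripper_width: 0.0855
finger_force: 0.0
```

Request:
drive_tool --pt "0.02 -0.04 0.3 0 0 0" --pt "0.02 -0.04 0.7 0 0 0" --pt "0.02 -0.04 1 0 0 0" --pt "0.02 -0.04 1 0 0 0" --pt "0.02 -0.04 1 0 0 0"

```text
clock: 3.62
position: [0.4268, 0.0901, 0.1305]
tcp_rot: [-2.222, -2.218, 0.006]
wrist_force: [0.2, 0.8, 0.7]
gripper_width: 0.0856
finger_force: 0.0
```

Request:
drive_tool --pt "0 0 0.2 0 0 0" --pt "0 0 0.4 0 0 0" --pt "0 0 0.6 0 0 0" --pt "0 0 0.8 0 0 0" --pt "0 0 0.95 0 0 0" --pt "0 0 1 0 0 0" --pt "0 0 1 0 0 0" --pt "0 0 1 0 0 0"

```text
clock: 4.28
position: [0.4297, 0.0916, 0.0326]
tcp_rot: [2.221, 2.22, 0.003]
wrist_force: [0.4, -0.6, 0.7]
gripper_width: 0.0857
finger_force: 0.0
```

Request:
drive_tool --pt "0 0 0 0 0 0" --pt "0 0 0 0 0 0" --pt "0 0 0 0 0 0" --pt "0 0 0 0 0 0" --pt "0 0 0 0 0 0" --pt "0 0 0 0 0 0" --pt "0 0 0 0 0 0" --pt "0 0 0 0 0 0" --pt "0 0 0 0 0 0" --pt "0 0 0 0 0 0" --fingers 1

```text
clock: 5.12
position: [0.4283, 0.0919, 0.0322]
tcp_rot: [2.22, 2.221, 0.002]
wrist_force: [-1.5, -0.5, 7.3]
gripper_width: 0.0429
finger_force: 39.7
```

Request:
drive_tool --pt "0 0 -0.1 0 0 0" --pt "0 0 -0.3 0 0 0" --pt "0 0 -0.6 0 0 0" --pt "0 0 -0.9 0 0 0" --pt "0 0 -1 0 0 0" --pt "0 0 -1 0 0 0"

```text
clock: 5.62
position: [0.4301, 0.0921, 0.1342]
tcp_rot: [2.218, 2.219, 0.008]
wrist_force: [0.8, 0.2, -0.5]
gripper_width: 0.0431
finger_force: 41.1
```

Request:
drive_tool --pt "0.2 0.3 -0.2 0 0 0" --pt "0.5 0.6 -0.3 0 0 0" --pt "0.7 0.9 -0.3 0 0 0" --pt "0.8 1 -0.3 0 0 0" --pt "0.8 1 -0.3 0 0 0"

```text
clock: 6.03
position: [0.531, 0.1742, 0.1603]
tcp_rot: [2.219, 2.223, 0.004]
wrist_force: [-0.8, 0.5, -1.0]
gripper_width: 0.0429
finger_force: 41.3
```

Request:
drive_tool --pt "0.3 0.2 0 0 0 0" --pt "0.6 0.5 0 0 0 0" --pt "0.85 0.7 0 0 0 0" --pt "0.85 0.7 0 0 0 0" --pt "0.85 0.7 0 0 0 0"

```text
clock: 6.45
position: [0.597, 0.2572, 0.159]
tcp_rot: [-2.218, -2.222, 0.005]
wrist_force: [-1.1, -0.2, -1.4]
gripper_width: 0.0426
finger_force: 41.4
```

Request:
drive_tool --pt "0.3 0 0 0 0 0" --pt "0.5 0 0 0 0 0" --pt "0.68 0 0 0 0 0" --pt "0.68 0 0 0 0 0" --pt "0.68 0 0 0 0 0" --pt "0.68 0 0 0 0 0" --pt "0.68 0 0 0 0 0"

```text
clock: 7.03
position: [0.5973, 0.3234, 0.1611]
tcp_rot: [2.222, 2.221, -0.002]
wrist_force: [-0.1, -0.8, -1.1]
gripper_width: 0.0428
finger_force: 41.4
```

```bash
cat >> h.py <<'E'
def report(tag=None,colours=('red','yellow','green','blue')):
    for n in("top","scene"):
        d,P,h=view(n)
        if tag: cv2.imwrite(f'pics/{tag}_{n}.png',d["pixels"][:,:,::-1])
        for c in colours:
            for m,s,ce in comps(h,c,amin=25):
                p=P[m];p=p[np.isfinite(p[:,0])]
                if len(p)<15: continue
                md=np.median(p,0)
                if not(0.25<md[0]<.75 and abs(md[1])<.45):continue
                zt=np.percentile(p[:,2],97);t=p[p[:,2]>zt-.005]
                print(c,n,ce.round().astype(int),s[4],'med',md.round(3),'ztop',zt.round(3),'zmin',p[:,2].min().round(3),'topc',((t.min(0)+t.max(0))/2).round(3)[:2],'ext',np.ptp(t,0).round(3)[:2])
E
python3 -c "
from h import *
report('a',('red',));print(env.state()['position'],env.state()['wrist_force'])"
```

```text
red top [128 157] 260 med [0.593 0.307 0.199] ztop 0.234 zmin 0.166 topc [0.588 0.296] ext [0.012 0.021]
red top [149 173] 667 med [0.595 0.319 0.004] ztop 0.132 zmin -0.002 topc [0.59 0.31] ext [0.04  0.022]
red top [260 207] 138 med [0.506 0.043 0.062] ztop 0.076 zmin 0.037 topc [0.509 0.045] ext [0.019 0.019]
red top [203 279] 621 med [0.344 0.164 0.111] ztop 0.137 zmin 0.061 topc [0.341 0.171] ext [0.038 0.039]
red scene [380 107] 403 med [0.6   0.308 0.197] ztop 0.226 zmin -0.026 topc [0.601 0.319] ext [0.031 0.027]
red scene [260 147] 672 med [0.352 0.154 0.098] ztop 0.138 zmin 0.053 topc [0.343 0.169] ext [0.033 0.033]
red scene [376 131] 54 med [0.601 0.304 0.138] ztop 0.142 zmin 0.133 topc [0.598 0.305] ext [0.038 0.015]
red scene [372 174] 262 med [0.6   0.32  0.007] ztop 0.009 zmin 0.002 topc [0.599 0.322] ext [0.083 0.085]
red scene [261 177] 96 med [0.356 0.147 0.012] ztop 0.019 zmin 0.005 topc [0.349 0.156] ext [0.044 0.039]
red scene [294 199] 246 med [0.513 0.035 0.056] ztop 0.077 zmin 0.031 topc [0.509 0.043] ext [0.019 0.017]
red scene [294 218] 27 med [0.515 0.032 0.007] ztop 0.01 zmin 0.003 topc [0.513 0.035] ext [0.026 0.015]
[0.59768732 0.3235982  0.16130909] [ 1.10505791e-03  4.22373180e-02 -1.87976957e+00]
```

View pics/a_scene.png

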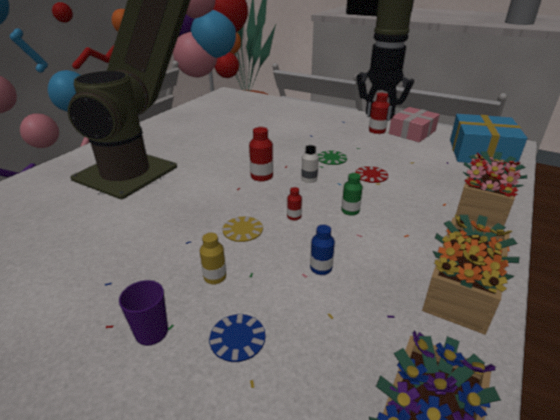

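The red bottle is held upright at (380,112), above its coaster at (372,174). Contact should come at a TCP height of about 0.037.

Request:
drive_tool --pt "0.02 0.01 0.2 0 0 0" --pt "0.02 0.01 0.5 0 0 0" --pt "0.02 0.01 0.8 0 0 0" --pt "0.02 0.01 1 0 0 0" --pt "0.02 0.01 1 0 0 0" --pt "0.02 0.01 1 0 0 0"

```text
clock: 7.63
position: [0.598, 0.3257, 0.0602]
tcp_rot: [-2.221, -2.22, 0.005]
wrist_force: [0.2, 0.8, -0.5]
gripper_width: 0.0427
finger_force: 41.3
```

Request:
drive_tool --pt "0 0 0.05 0 0 0" --pt "0 0 0.1 0 0 0" --pt "0 0 0.14 0 0 0" --pt "0 0 0.17 0 0 0" --pt "0 0 0.19 0 0 0" --pt "0 0 0.2 0 0 0" --pt "0 0 0.21 0 0 0" --pt "0 0 0.21 0 0 0" --pt "0 0 0.21 0 0 0"

```text
clock: 8.38
position: [0.5989, 0.3268, 0.0403]
tcp_rot: [2.221, 2.222, 0.0]
wrist_force: [0.0, -0.7, -1.7]
gripper_width: 0.0431
finger_force: 41.4
```

Request:
drive_tool --pt "-0.01 0 0.01 0 0 0" --pt "-0.01 0 0.02 0 0 0" --pt "-0.01 0 0.02 0 0 0" --pt "-0.01 0 0.03 0 0 0" --pt "-0.01 0 0.03 0 0 0" --pt "-0.01 0 0.03 0 0 0"

```text
clock: 8.88
position: [0.5989, 0.3258, 0.0374]
tcp_rot: [2.221, 2.222, 0.0]
wrist_force: [-0.7, 0.5, -1.2]
gripper_width: 0.0428
finger_force: 41.3
```

Request:
drive_tool --pt "0 0 0.005 0 0 0" --pt "0 0 0.005 0 0 0" --pt "0 0 0.005 0 0 0" --pt "0 0 0.005 0 0 0"

```text
clock: 9.22
position: [0.5989, 0.3259, 0.0373]
tcp_rot: [2.221, 2.222, 0.001]
wrist_force: [-1.7, 0.4, 5.0]
gripper_width: 0.0428
finger_force: 41.7
```

Request:
drive_tool --pt "0 0 0 0 0 0" --pt "0 0 0 0 0 0" --pt "0 0 0 0 0 0" --pt "0 0 0 0 0 0" --pt "0 0 0 0 0 0" --pt "0 0 0 0 0 0" --pt "0 0 0 0 0 0" --pt "0 0 0 0 0 0" --fingers 0

```text
clock: 9.88
position: [0.5989, 0.3258, 0.0368]
tcp_rot: [-2.221, -2.222, 0.0]
wrist_force: [0.0, 0.5, -0.9]
gripper_width: 0.0856
finger_force: 0.0
```

Request:
drive_tool --pt "0 0 -0.1 0 0 0" --pt "0 0 -0.3 0 0 0" --pt "0 0 -0.6 0 0 0" --pt "0 0 -0.9 0 0 0" --pt "0 0 -1 0 0 0" --pt "0 0 -1 0 0 0"

```text
clock: 10.38
position: [0.6014, 0.327, 0.1416]
tcp_rot: [2.219, 2.22, 0.013]
wrist_force: [0.3, -0.5, -0.5]
gripper_width: 0.0855
finger_force: 0.0
```

Request:
drive_tool --pt "-0.4 -0.1 -0.3 0 0 0" --pt "-0.8 -0.2 -0.3 0 0 0" --pt "-1 -0.3 -0.3 0 0 0" --pt "-1 -0.3 -0.3 0 0 0"

```text
clock: 10.72
position: [0.565, 0.2205, 0.1657]
tcp_rot: [-2.224, -2.218, 0.011]
wrist_force: [-1.8, -0.5, 0.0]
gripper_width: 0.0854
finger_force: 0.0
```

Request:
drive_tool --pt "-1 -0.3 0 0 0 0" --pt "-1 -0.3 0 0 0 0" --pt "-1 -0.3 0 0 0 0" --pt "-1 -0.3 0 0 0 0"

```text
clock: 11.05
position: [0.5356, 0.1219, 0.1652]
tcp_rot: [-2.223, -2.217, 0.009]
wrist_force: [0.1, 0.2, 0.2]
gripper_width: 0.0857
finger_force: 0.0
```

Request:
drive_tool --pt "-1 -0.3 0 0 0 0" --pt "-1 -0.3 0 0 0 0" --pt "-1 -0.3 0 0 0 0" --pt "-1 -0.3 0 0 0 0"

```text
clock: 11.38
position: [0.5068, 0.0231, 0.1656]
tcp_rot: [-2.224, -2.217, 0.005]
wrist_force: [-0.5, 1.3, -0.4]
gripper_width: 0.0851
finger_force: 0.0
```

Request:
drive_tool --pt "-1 -0.3 0 0 0 0" --pt "-1 -0.3 0 0 0 0" --pt "-1 -0.3 0 0 0 0" --pt "-1 -0.3 0 0 0 0"

```text
clock: 11.72
position: [0.4782, -0.0763, 0.166]
tcp_rot: [-2.224, -2.218, 0.002]
wrist_force: [0.6, 0.9, -0.7]
gripper_width: 0.0852
finger_force: 0.0
```

Request:
drive_tool --pt "-1 0 0 0 0 0" --pt "-1 0 0 0 0 0" --pt "-1 0 0 0 0 0" --pt "-1 0 0 0 0 0" --pt "-1 0 0 0 0 0" --pt "-1 0 0 0 0 0"

```text
clock: 12.22
position: [0.4791, -0.1724, 0.1662]
tcp_rot: [-2.219, -2.221, -0.001]
wrist_force: [-0.1, -0.4, 0.3]
gripper_width: 0.0848
finger_force: 0.0
```

```bash
python3 -c "
from h import *
report('b',('red','yellow'));print(env.state()['position'],env.state()['wrist_force'])"
```

```text
red top [146 172] 720 med [0.591 0.314 0.01 ] ztop 0.1 zmin -0.001 topc [0.599 0.323] ext [0.026 0.025]
red top [260 207] 138 med [0.506 0.043 0.063] ztop 0.076 zmin 0.036 topc [0.509 0.045] ext [0.019 0.019]
red top [203 279] 620 med [0.344 0.164 0.111] ztop 0.137 zmin 0.06 topc [0.341 0.171] ext [0.038 0.039]
yellow top [442 181] 38 med [ 0.492 -0.174  0.576] ztop 0.578 zmin 0.574 topc [ 0.492 -0.174] ext [0.012 0.019]
yellow top [453 186] 33 med [ 0.487 -0.186  0.576] ztop 0.578 zmin 0.574 topc [ 0.487 -0.188] ext [0.014 0.014]
yellow top [419 204] 44 med [ 0.466 -0.148  0.571] ztop 0.573 zmin 0.565 topc [ 0.467 -0.148] ext [0.009 0.018]
yellow top [358 224] 90 med [ 0.465 -0.186  0.07 ] ztop 0.524 zmin 0.037 topc [ 0.439 -0.093] ext [0.005 0.002]
yellow top [300 239] 728 med [ 0.433 -0.056  0.005] ztop 0.008 zmin -0.001 topc [ 0.433 -0.056] ext [0.085 0.085]
yellow top [360 310] 32 med [ 0.36  -0.061  0.655] ztop 0.658 zmin 0.651 topc [ 0.36 -0.06] ext [0.01  0.008]
yellow top [398 334] 26 med [ 0.34  -0.094  0.659] ztop 0.661 zmin 0.657 topc [ 0.339 -0.094] ext [0.005 0.01 ]
yel
[... 470 characters left out ...]
 0.012] ztop 0.228 zmin 0.005 topc [ 0.553 -0.18 ] ext [0.002 0.007]
red scene [294 199] 246 med [0.513 0.035 0.055] ztop 0.076 zmin 0.031 topc [0.509 0.044] ext [0.018 0.017]
red scene [294 218] 27 med [0.514 0.031 0.007] ztop 0.01 zmin 0.003 topc [0.512 0.037] ext [0.024 0.015]
yellow scene [242 229] 520 med [ 0.435 -0.06   0.007] ztop 0.008 zmin 0.003 topc [ 0.434 -0.056] ext [0.085 0.086]
yellow scene [211 252] 679 med [ 0.481 -0.215  0.072] ztop 0.097 zmin 0.038 topc [ 0.473 -0.205] ext [0.026 0.027]
yellow scene [215 280] 70 med [ 0.485 -0.22   0.008] ztop 0.013 zmin 0.003 topc [ 0.48  -0.214] ext [0.029 0.022]
[ 0.47892866 -0.17229845  0.16640022] [-0.12562041 -0.03075183  0.28960983]
```

Red measures (0.599, 0.323), centred on its coaster with its top at 100 mm. Yellow is next.

Request:
drive_tool --pt "-0.33 -0.06 0 0 0 0" --pt "-0.33 -0.06 0 0 0 0" --pt "-0.33 -0.06 0.3 0 0 0" --pt "-0.33 -0.06 0.5 0 0 0" --pt "-0.33 -0.06 0.5 0 0 0" --pt "-0.33 -0.06 0.5 0 0 0"

```text
clock: 12.82
position: [0.4721, -0.2057, 0.1161]
tcp_rot: [-2.218, -2.22, 0.001]
wrist_force: [0.6, -0.4, 0.1]
gripper_width: 0.0854
finger_force: 0.0
```

Request:
drive_tool --pt "0 0 0.2 0 0 0" --pt "0 0 0.5 0 0 0" --pt "0 0 0.7 0 0 0" --pt "0 0 0.84 0 0 0" --pt "0 0 0.84 0 0 0" --pt "0 0 0.84 0 0 0" --pt "0 0 0.84 0 0 0"

```text
clock: 13.4
position: [0.4744, -0.2076, 0.0343]
tcp_rot: [2.219, 2.22, 0.001]
wrist_force: [0.4, 0.2, 0.4]
gripper_width: 0.0851
finger_force: 0.0
```

Request:
drive_tool --pt "0.03 -0.02 0.02 0 0 0" --pt "0.03 -0.02 0.02 0 0 0" --pt "0.03 -0.02 0.02 0 0 0"

```text
clock: 13.65
position: [0.4711, -0.2042, 0.0317]
tcp_rot: [2.22, 2.221, 0.001]
wrist_force: [1.0, 0.3, -0.6]
gripper_width: 0.0852
finger_force: 0.0
```

Request:
drive_tool --pt "0 0 0 0 0 0" --pt "0 0 0 0 0 0" --pt "0 0 0 0 0 0" --pt "0 0 0 0 0 0" --pt "0 0 0 0 0 0" --pt "0 0 0 0 0 0" --pt "0 0 0 0 0 0" --pt "0 0 0 0 0 0" --pt "0 0 0 0 0 0" --pt "0 0 0 0 0 0" --fingers 1

```text
clock: 14.48
position: [0.4712, -0.2044, 0.0311]
tcp_rot: [2.221, 2.221, 0.0]
wrist_force: [-1.1, 0.6, 4.3]
gripper_width: 0.0428
finger_force: 40.3
```

Request:
drive_tool --pt "0 0 -0.1 0 0 0" --pt "0 0 -0.3 0 0 0" --pt "0 0 -0.5 0 0 0" --pt "0 0 -0.7 0 0 0" --pt "0 0 -0.7 0 0 0" --pt "0 0 -0.7 0 0 0"

```text
clock: 14.98
position: [0.4716, -0.2046, 0.1019]
tcp_rot: [2.219, 2.22, 0.001]
wrist_force: [-0.2, -1.0, -1.8]
gripper_width: 0.0427
finger_force: 41.0
```

Request:
drive_tool --pt "0.3 -0.1 0 0 0 0" --pt "0.6 -0.3 0 0 0 0" --pt "0.9 -0.4 0 0 0 0" --pt "1 -0.4 0 0 0 0" --pt "1 -0.4 0 0 0 0"

```text
clock: 15.4
position: [0.4281, -0.1015, 0.0995]
tcp_rot: [-2.215, -2.221, 0.002]
wrist_force: [-0.2, -0.4, -1.4]
gripper_width: 0.0428
finger_force: 41.0
```

Request:
drive_tool --pt "0.2 0 0 0 0 0" --pt "0.4 0 0 0 0 0" --pt "0.49 0 0 0 0 0" --pt "0.49 0 0 0 0 0" --pt "0.49 0 0 0 0 0" --pt "0.49 0 0 0 0 0"

```text
clock: 15.9
position: [0.4315, -0.0562, 0.1007]
tcp_rot: [2.221, 2.221, -0.0]
wrist_force: [-0.5, -0.5, -1.2]
gripper_width: 0.043
finger_force: 41.0
```

Request:
drive_tool --pt "0.01 0.025 0.15 0 0 0" --pt "0.01 0.025 0.3 0 0 0" --pt "0.01 0.025 0.45 0 0 0" --pt "0.01 0.025 0.55 0 0 0" --pt "0.01 0.025 0.6 0 0 0" --pt "0.01 0.025 0.61 0 0 0" --pt "0.01 0.025 0.61 0 0 0" --pt "0.01 0.025 0.61 0 0 0"

```text
clock: 16.57
position: [0.434, -0.0547, 0.0402]
tcp_rot: [2.221, 2.22, 0.001]
wrist_force: [-0.1, 0.3, -1.5]
gripper_width: 0.0431
finger_force: 41.0
```

Request:
drive_tool --pt "-0.01 0 0.01 0 0 0" --pt "-0.01 0 0.02 0 0 0" --pt "-0.01 0 0.03 0 0 0" --pt "-0.01 0 0.03 0 0 0" --pt "-0.01 0 0.03 0 0 0"

```text
clock: 16.98
position: [0.4334, -0.0552, 0.0369]
tcp_rot: [2.221, 2.222, 0.0]
wrist_force: [0.4, -0.1, -1.6]
gripper_width: 0.0431
finger_force: 41.0
```

Request:
drive_tool --pt "0 0 0.005 0 0 0" --pt "0 0 0.005 0 0 0" --pt "0 0 0.005 0 0 0" --pt "0 0 0.005 0 0 0"

```text
clock: 17.32
position: [0.4334, -0.0552, 0.0363]
tcp_rot: [-2.221, -2.222, -0.0]
wrist_force: [-0.1, -0.0, -2.0]
gripper_width: 0.0432
finger_force: 41.0
```

Request:
drive_tool --pt "0 0 0.005 0 0 0" --pt "0 0 0.005 0 0 0" --pt "0 0 0.005 0 0 0" --pt "0 0 0.005 0 0 0"

```text
clock: 17.65
position: [0.4335, -0.0552, 0.0361]
tcp_rot: [2.221, 2.221, 0.0]
wrist_force: [-0.4, 0.6, 5.6]
gripper_width: 0.0434
finger_force: 41.4
```

Request:
drive_tool --pt "0 0 0 0 0 0" --pt "0 0 0 0 0 0" --pt "0 0 0 0 0 0" --pt "0 0 0 0 0 0" --pt "0 0 0 0 0 0" --pt "0 0 0 0 0 0" --pt "0 0 0 0 0 0" --pt "0 0 0 0 0 0" --fingers 0

```text
clock: 18.32
position: [0.4334, -0.0552, 0.0358]
tcp_rot: [-2.221, -2.222, 0.0]
wrist_force: [-0.6, -0.4, -0.2]
gripper_width: 0.0853
finger_force: 0.0
```

Request:
drive_tool --pt "0 0 -0.1 0 0 0" --pt "0 0 -0.3 0 0 0" --pt "0 0 -0.6 0 0 0" --pt "0 0 -0.9 0 0 0" --pt "0 0 -1 0 0 0" --pt "0 0 -1 0 0 0"

```text
clock: 18.82
position: [0.4357, -0.0557, 0.1386]
tcp_rot: [2.217, 2.218, 0.006]
wrist_force: [-0.4, -0.5, -0.6]
gripper_width: 0.0858
finger_force: 0.0
```

Request:
drive_tool --pt "0.3 0.3 -0.3 0 0 0" --pt "0.6 0.6 -0.3 0 0 0" --pt "0.9 0.9 -0.3 0 0 0" --pt "0.9 0.9 -0.3 0 0 0"

```text
clock: 19.15
position: [0.5284, 0.0382, 0.1658]
tcp_rot: [2.218, 2.222, 0.008]
wrist_force: [0.5, -0.0, 0.5]
gripper_width: 0.0855
finger_force: 0.0
```

Request:
drive_tool --pt "0.3 0.3 0 0 0 0" --pt "0.6 0.6 0 0 0 0" --pt "0.95 0.9 0 0 0 0" --pt "0.95 0.9 0 0 0 0" --pt "0.95 0.9 0 0 0 0" --pt "0.95 0.9 0 0 0 0"

```text
clock: 19.65
position: [0.6117, 0.1295, 0.1638]
tcp_rot: [-2.218, -2.221, 0.006]
wrist_force: [-0.6, -1.4, -0.2]
gripper_width: 0.0853
finger_force: 0.0
```

```bash
python3 -c "
from h import *
report('c',('yellow','green'));print(env.state()['position'],env.state()['wrist_force'])" | grep -v ' 0.[56]..\] ztop'
```

```text
yellow top [300 239] 726 med [ 0.432 -0.051  0.007] ztop 0.101 zmin -0.002 topc [ 0.435 -0.055] ext [0.025 0.025]
yellow top [138 376] 39 med [0.333 0.109 0.751] ztop 0.755 zmin 0.746 topc [0.331 0.109] ext [0.005 0.004]
yellow top [132 389] 25 med [0.327 0.11  0.756] ztop 0.759 zmin 0.755 topc [0.327 0.111] ext [0.003 0.008]
yellow top [176 401] 25 med [0.323 0.08  0.767] ztop 0.768 zmin 0.764 topc [0.322 0.08 ] ext [0.003 0.008]
yellow top [192 405] 47 med [0.321 0.07  0.769] ztop 0.773 zmin 0.766 topc [0.32  0.069] ext [0.005 0.011]
green top [119 225] 144 med [0.464 0.391 0.004] ztop 0.64 zmin -0.0 topc [0.438 0.161] ext [0.015 0.002]
green top [122 240] 26 med [0.428 0.382 0.005] ztop 0.641 zmin 0.002 topc [0.424 0.16 ] ext [0.005 0.002]
yellow scene [241 205] 485 med [ 0.443 -0.066  0.076] ztop 0.102 zmin 0.042 topc [ 0.435 -0.056] ext [0.027 0.024]
yellow scene [242 232] 340 med [ 0.448 -0.073  0.007] ztop 0.017 zmin 0.004 topc [ 0.44  -0.063] ext [0.033 0.027]
green scene [331 157] 130 med [0.463 0.362 0.007] ztop 0.009 zmin 0.004 topc [0.466 0.364] ext [0.073 0.08 ]
green scene [352 188] 392 med [0.616 0.118 0.07 ] ztop 0.097 zmin 0.04 topc [0.614 0.129] ext [0.023 0.022]
green scene [350 212] 37 med [0.619 0.114 0.009] ztop 0.012 zmin 0.005 topc [0.616 0.117] ext [0.032 0.013]
[0.6113167  0.12850369 0.16462988] [-0.66942361 -0.92338801  0.57236013]
```

Yellow is centred at (0.435, -0.0555). Green is next; its bottle is at (0.613, 0.1305).

Request:
drive_tool --pt "0.01 0.02 0.2 0 0 0" --pt "0.01 0.02 0.5 0 0 0" --pt "0.01 0.02 0.5 0 0 0" --pt "0.01 0.02 0.5 0 0 0"

```text
clock: 20.08
position: [0.6126, 0.1292, 0.1145]
tcp_rot: [-2.221, -2.218, 0.007]
wrist_force: [-0.8, -0.3, 0.8]
gripper_width: 0.0854
finger_force: 0.0
```

Request:
drive_tool --pt "0 0 0.2 0 0 0" --pt "0 0 0.5 0 0 0" --pt "0 0 0.7 0 0 0" --pt "0 0 0.82 0 0 0" --pt "0 0 0.82 0 0 0" --pt "0 0 0.82 0 0 0" --pt "0 0 0.82 0 0 0"

```text
clock: 20.67
position: [0.6168, 0.1308, 0.0356]
tcp_rot: [2.22, 2.22, 0.004]
wrist_force: [-0.1, 0.2, -0.3]
gripper_width: 0.0853
finger_force: 0.0
```

Request:
drive_tool --pt "0 -0.03 0.03 0 0 0" --pt "0 -0.03 0.03 0 0 0" --pt "0 -0.03 0.03 0 0 0"

```text
clock: 20.92
position: [0.6125, 0.1309, 0.0316]
tcp_rot: [2.221, 2.221, 0.001]
wrist_force: [-0.4, -0.4, 0.7]
gripper_width: 0.085
finger_force: 0.0
```

Request:
drive_tool --pt "0 0 0 0 0 0" --pt "0 0 0 0 0 0" --pt "0 0 0 0 0 0" --pt "0 0 0 0 0 0" --pt "0 0 0 0 0 0" --pt "0 0 0 0 0 0" --pt "0 0 0 0 0 0" --pt "0 0 0 0 0 0" --pt "0 0 0 0 0 0" --pt "0 0 0 0 0 0" --fingers 1

```text
clock: 21.75
position: [0.6124, 0.1308, 0.0311]
tcp_rot: [2.221, 2.222, 0.0]
wrist_force: [-1.9, -0.1, 4.9]
gripper_width: 0.043
finger_force: 40.8
```

Request:
drive_tool --pt "0 0 -0.1 0 0 0" --pt "0 0 -0.3 0 0 0" --pt "0 0 -0.6 0 0 0" --pt "0 0 -0.9 0 0 0" --pt "0 0 -1 0 0 0" --pt "0 0 -1 0 0 0"

```text
clock: 22.25
position: [0.615, 0.1312, 0.1343]
tcp_rot: [2.218, 2.218, 0.009]
wrist_force: [1.0, 0.2, -1.9]
gripper_width: 0.0432
finger_force: 41.1
```

Request:
drive_tool --pt "0.2 -0.1 -0.2 0 0 0" --pt "0.5 -0.3 -0.3 0 0 0" --pt "0.8 -0.5 -0.3 0 0 0" --pt "0.9 -0.5 -0.3 0 0 0" --pt "0.9 -0.5 -0.3 0 0 0"

```text
clock: 22.67
position: [0.5601, 0.223, 0.1591]
tcp_rot: [-2.216, -2.224, 0.003]
wrist_force: [-0.1, 0.5, -2.5]
gripper_width: 0.0431
finger_force: 41.3
```

Request:
drive_tool --pt "0.3 -0.2 0 0 0 0" --pt "0.6 -0.4 0 0 0 0" --pt "0.9 -0.6 0 0 0 0" --pt "0.9 -0.6 0 0 0 0" --pt "0.9 -0.6 0 0 0 0"

```text
clock: 23.08
position: [0.5011, 0.3111, 0.1591]
tcp_rot: [-2.218, -2.225, 0.004]
wrist_force: [0.2, -0.2, -2.1]
gripper_width: 0.043
finger_force: 41.4
```

Request:
drive_tool --pt "0.3 -0.2 0 0 0 0" --pt "0.5 -0.4 0 0 0 0" --pt "0.55 -0.4 0 0 0 0" --pt "0.55 -0.4 0 0 0 0" --pt "0.55 -0.4 0 0 0 0" --pt "0.55 -0.4 0 0 0 0"

```text
clock: 23.58
position: [0.4635, 0.3643, 0.1603]
tcp_rot: [2.222, 2.219, -0.001]
wrist_force: [0.9, 0.2, -1.0]
gripper_width: 0.0432
finger_force: 41.4
```

Request:
drive_tool --pt "0 0 0.2 0 0 0" --pt "0 0 0.5 0 0 0" --pt "0 0 0.8 0 0 0" --pt "0 0 0.98 0 0 0" --pt "0 0 1 0 0 0" --pt "0 0 1 0 0 0"

```text
clock: 24.08
position: [0.4624, 0.3641, 0.0595]
tcp_rot: [-2.223, -2.22, 0.005]
wrist_force: [-0.1, -0.0, 0.2]
gripper_width: 0.0428
finger_force: 41.4
```

Request:
drive_tool --pt "0 0 0.05 0 0 0" --pt "0 0 0.1 0 0 0" --pt "0 0 0.15 0 0 0" --pt "0 0 0.19 0 0 0" --pt "0 0 0.21 0 0 0" --pt "0 0 0.21 0 0 0" --pt "0 0 0.21 0 0 0" --pt "0 0 0.21 0 0 0"

```text
clock: 24.75
position: [0.4624, 0.3659, 0.04]
tcp_rot: [2.221, 2.222, 0.001]
wrist_force: [0.1, 0.3, -1.7]
gripper_width: 0.043
finger_force: 41.4
```

Request:
drive_tool --pt "0 0.01 0.01 0 0 0" --pt "0 0.01 0.02 0 0 0" --pt "0 0.01 0.03 0 0 0" --pt "0 0.01 0.03 0 0 0" --pt "0 0.01 0.03 0 0 0"

```text
clock: 25.17
position: [0.4633, 0.3657, 0.0367]
tcp_rot: [-2.221, -2.222, 0.0]
wrist_force: [0.6, -0.3, -1.8]
gripper_width: 0.043
finger_force: 41.4
```

Request:
drive_tool --pt "0 0 0.005 0 0 0" --pt "0 0 0.01 0 0 0" --pt "0 0 0.01 0 0 0" --pt "0 0 0.01 0 0 0"

```text
clock: 25.5
position: [0.4634, 0.3658, 0.0361]
tcp_rot: [2.221, 2.222, 0.0]
wrist_force: [-1.2, -0.8, 1.8]
gripper_width: 0.0429
finger_force: 41.7
```

Request:
drive_tool --pt "0 0 0 0 0 0" --pt "0 0 0 0 0 0" --pt "0 0 0 0 0 0" --pt "0 0 0 0 0 0" --pt "0 0 0 0 0 0" --pt "0 0 0 0 0 0" --pt "0 0 0 0 0 0" --pt "0 0 0 0 0 0" --fingers 0

```text
clock: 26.17
position: [0.4634, 0.3658, 0.0358]
tcp_rot: [-2.221, -2.222, -0.0]
wrist_force: [-0.7, 0.3, -1.0]
gripper_width: 0.0855
finger_force: 0.0
```

Request:
drive_tool --pt "0 0 -0.1 0 0 0" --pt "0 0 -0.3 0 0 0" --pt "0 0 -0.6 0 0 0" --pt "0 0 -0.9 0 0 0" --pt "0 0 -1 0 0 0" --pt "0 0 -1 0 0 0"

```text
clock: 26.67
position: [0.4656, 0.3673, 0.1399]
tcp_rot: [2.22, 2.221, 0.012]
wrist_force: [-0.4, -0.2, -0.0]
gripper_width: 0.0857
finger_force: 0.0
```

Request:
drive_tool --pt "-0.4 0.1 -0.3 0 0 0" --pt "-0.8 0.3 -0.3 0 0 0" --pt "-1 0.4 -0.3 0 0 0" --pt "-1 0.4 -0.3 0 0 0"

```text
clock: 27.0
position: [0.5051, 0.2607, 0.1654]
tcp_rot: [2.223, 2.216, -0.003]
wrist_force: [-0.5, 0.2, -0.3]
gripper_width: 0.0853
finger_force: 0.0
```

Request:
drive_tool --pt "-1 0.4 0 0 0 0" --pt "-1 0.4 0 0 0 0" --pt "-1 0.4 0 0 0 0" --pt "-1 0.4 0 0 0 0"

```text
clock: 27.33
position: [0.5442, 0.1615, 0.1643]
tcp_rot: [2.225, 2.217, -0.004]
wrist_force: [-0.7, -0.1, 0.6]
gripper_width: 0.0852
finger_force: 0.0
```

Request:
drive_tool --pt "-1 0.4 0 0 0 0" --pt "-1 0.4 0 0 0 0" --pt "-1 0.4 0 0 0 0" --pt "-1 0.4 0 0 0 0"

```text
clock: 27.67
position: [0.5847, 0.0623, 0.1645]
tcp_rot: [2.225, 2.217, -0.002]
wrist_force: [0.8, 0.1, 0.5]
gripper_width: 0.0857
finger_force: 0.0
```

Request:
drive_tool --pt "-1 0.4 0 0 0 0" --pt "-1 0.4 0 0 0 0" --pt "-1 0.4 0 0 0 0" --pt "-1 0.4 0 0 0 0" --pt "-1 0.4 0 0 0 0" --pt "-1 0.4 0 0 0 0"

```text
clock: 28.17
position: [0.6222, -0.0326, 0.1647]
tcp_rot: [-2.219, -2.22, 0.001]
wrist_force: [-0.4, -0.2, 0.7]
gripper_width: 0.0856
finger_force: 0.0
```

```bash
python3 -c "
from h import *
report('d',('green','blue'));print(env.state()['position'],env.state()['wrist_force'])" | grep -v ' 0.[56]..\] ztop'
```

```text
green top [121 225] 417 med [0.462 0.361 0.077] ztop 0.101 zmin 0.001 topc [0.464 0.364] ext [0.027 0.024]
green top [138 228] 216 med [0.457 0.345 0.004] ztop 0.009 zmin -0.001 topc [0.462 0.344] ext [0.079 0.045]
blue top [314 155] 208 med [ 0.626 -0.082  0.089] ztop 0.301 zmin 0.047 topc [ 0.594 -0.057] ext [0.008 0.01 ]
blue top [394 178] 614 med [ 0.589 -0.298  0.005] ztop 0.008 zmin -0.002 topc [ 0.59  -0.297] ext [0.085 0.086]
green scene [331 159] 85 med [0.472 0.349 0.008] ztop 0.016 zmin 0.004 topc [0.468 0.354] ext [0.035 0.022]
blue scene [322 244] 621 med [ 0.641 -0.095  0.072] ztop 0.097 zmin 0.038 topc [ 0.636 -0.084] ext [0.025 0.024]
blue scene [320 271] 58 med [ 0.643 -0.1    0.009] ztop 0.013 zmin 0.002 topc [ 0.639 -0.095] ext [0.034 0.017]
blue scene [237 338] 1386 med [ 0.591 -0.299  0.006] ztop 0.008 zmin 0.003 topc [ 0.59  -0.297] ext [0.088 0.087]
[ 0.62231085 -0.03225909  0.165199  ] [-0.80556038  0.20554243  1.36416154]
```

Green is centred at (0.464, 0.364). Blue is last: its bottle is at (0.636, -0.0835).

Request:
drive_tool --pt "-0.51 0.13 0 0 0 0" --pt "-0.51 0.13 0 0 0 0" --pt "-0.51 0.13 0.3 0 0 0" --pt "-0.51 0.13 0.5 0 0 0" --pt "-0.51 0.13 0.5 0 0 0" --pt "-0.51 0.13 0.5 0 0 0"

```text
clock: 28.77
position: [0.635, -0.0839, 0.1147]
tcp_rot: [-2.218, -2.22, 0.003]
wrist_force: [0.2, -1.0, -0.3]
gripper_width: 0.0853
finger_force: 0.0
```

Request:
drive_tool --pt "0 0 0.2 0 0 0" --pt "0 0 0.5 0 0 0" --pt "0 0 0.7 0 0 0" --pt "0 0 0.82 0 0 0" --pt "0 0 0.82 0 0 0" --pt "0 0 0.82 0 0 0" --pt "0 0 0.82 0 0 0" --pt "0 0 0.82 0 0 0" --pt "0 0 0.82 0 0 0"

```text
clock: 29.52
position: [0.6376, -0.0854, 0.0355]
tcp_rot: [2.219, 2.22, 0.003]
wrist_force: [0.3, -0.4, 0.9]
gripper_width: 0.0855
finger_force: 0.0
```

Request:
drive_tool --pt "0.015 -0.01 0.03 0 0 0" --pt "0.015 -0.01 0.03 0 0 0" --pt "0.015 -0.01 0.03 0 0 0"

```text
clock: 29.77
position: [0.6352, -0.0836, 0.0309]
tcp_rot: [-2.221, -2.222, 0.0]
wrist_force: [0.5, -0.7, 0.7]
gripper_width: 0.0857
finger_force: 0.0
```

Request:
drive_tool --pt "0 0 0 0 0 0" --pt "0 0 0 0 0 0" --pt "0 0 0 0 0 0" --pt "0 0 0 0 0 0" --pt "0 0 0 0 0 0" --pt "0 0 0 0 0 0" --pt "0 0 0 0 0 0" --pt "0 0 0 0 0 0" --pt "0 0 0 0 0 0" --pt "0 0 0 0 0 0" --fingers 1

```text
clock: 30.6
position: [0.6357, -0.0838, 0.031]
tcp_rot: [2.221, 2.221, 0.001]
wrist_force: [-0.2, 0.4, 2.3]
gripper_width: 0.0433
finger_force: 40.7
```

Request:
drive_tool --pt "0 0 -0.1 0 0 0" --pt "0 0 -0.3 0 0 0" --pt "0 0 -0.5 0 0 0" --pt "0 0 -0.7 0 0 0" --pt "0 0 -0.7 0 0 0" --pt "0 0 -0.7 0 0 0"

```text
clock: 31.1
position: [0.636, -0.0838, 0.102]
tcp_rot: [2.22, 2.22, 0.002]
wrist_force: [-0.6, 0.2, -2.1]
gripper_width: 0.0433
finger_force: 41.0
```

Request:
drive_tool --pt "-0.2 0 0 0 0 0" --pt "-0.5 -0.1 0 0 0 0" --pt "-0.8 -0.2 0 0 0 0" --pt "-1 -0.2 0 0 0 0" --pt "-1 -0.2 0 0 0 0"

```text
clock: 31.52
position: [0.6137, -0.1876, 0.0989]
tcp_rot: [-2.224, -2.217, 0.005]
wrist_force: [1.0, 1.1, -0.5]
gripper_width: 0.0432
finger_force: 41.0
```

Request:
drive_tool --pt "-0.3 -0.1 0 0 0 0" --pt "-0.6 -0.2 0 0 0 0" --pt "-0.9 -0.2 0 0 0 0" --pt "-1 -0.25 0 0 0 0" --pt "-1 -0.25 0 0 0 0" --pt "-1 -0.25 0 0 0 0" --pt "-1 -0.25 0 0 0 0"

```text
clock: 32.1
position: [0.5899, -0.2819, 0.0998]
tcp_rot: [-2.219, -2.22, -0.0]
wrist_force: [-0.2, 0.2, -1.5]
gripper_width: 0.0431
finger_force: 41.1
```

Request:
drive_tool --pt "-0.14 0 0.1 0 0 0" --pt "-0.14 0 0.3 0 0 0" --pt "-0.14 0 0.45 0 0 0" --pt "-0.14 0 0.55 0 0 0" --pt "-0.14 0 0.6 0 0 0" --pt "-0.14 0 0.6 0 0 0" --pt "-0.14 0 0.6 0 0 0" --pt "-0.14 0 0.6 0 0 0"

```text
clock: 32.77
position: [0.5913, -0.2979, 0.0416]
tcp_rot: [2.22, 2.221, 0.001]
wrist_force: [-0.5, 0.2, -0.7]
gripper_width: 0.0434
finger_force: 41.1
```

Request:
drive_tool --pt "0.01 -0.01 0.01 0 0 0" --pt "0.01 -0.01 0.02 0 0 0" --pt "0.01 -0.01 0.03 0 0 0" --pt "0.01 -0.01 0.04 0 0 0" --pt "0.01 -0.01 0.04 0 0 0" --pt "0.01 -0.01 0.04 0 0 0"

```text
clock: 33.27
position: [0.5894, -0.2968, 0.0368]
tcp_rot: [2.221, 2.222, -0.0]
wrist_force: [-0.1, 0.4, -1.1]
gripper_width: 0.0432
finger_force: 41.1
```

Request:
drive_tool --pt "0 0 0.005 0 0 0" --pt "0 0 0.01 0 0 0" --pt "0 0 0.01 0 0 0" --pt "0 0 0.01 0 0 0"

```text
clock: 33.6
position: [0.5895, -0.2968, 0.036]
tcp_rot: [2.221, 2.221, 0.0]
wrist_force: [-0.3, -0.3, 0.2]
gripper_width: 0.0429
finger_force: 41.2
```

Force has begun to rise, so there is light contact. I press 0.5 mm more, release and lift away.

Request:
drive_tool --pt "0 0 0.003 0 0 0" --pt "0 0 0.003 0 0 0" --pt "0 0 0.003 0 0 0"

```text
clock: 33.85
position: [0.5895, -0.2968, 0.036]
tcp_rot: [2.221, 2.221, 0.0]
wrist_force: [-1.0, -0.4, 3.9]
gripper_width: 0.0432
finger_force: 41.5
```

Request:
drive_tool --pt "0 0 0 0 0 0" --pt "0 0 0 0 0 0" --pt "0 0 0 0 0 0" --pt "0 0 0 0 0 0" --pt "0 0 0 0 0 0" --pt "0 0 0 0 0 0" --pt "0 0 0 0 0 0" --pt "0 0 0 0 0 0" --fingers 0

```text
clock: 34.52
position: [0.5894, -0.2967, 0.0355]
tcp_rot: [-2.221, -2.222, 0.0]
wrist_force: [0.2, 0.2, -0.0]
gripper_width: 0.0857
finger_force: 0.0
```

Request:
drive_tool --pt "0 0 -0.1 0 0 0" --pt "0 0 -0.3 0 0 0" --pt "0 0 -0.6 0 0 0" --pt "0 0 -0.9 0 0 0" --pt "0 0 -1 0 0 0" --pt "0 0 -1 0 0 0"

```text
clock: 35.02
position: [0.5919, -0.2981, 0.1401]
tcp_rot: [2.215, 2.216, 0.003]
wrist_force: [0.0, -0.5, 0.7]
gripper_width: 0.0854
finger_force: 0.0
```

Request:
drive_tool --pt "0 0 -0.4 0 0 0" --pt "0 0 -0.8 0 0 0" --pt "0 0 -1 0 0 0" --pt "0 0 -1 0 0 0" --pt "0 0 -1 0 0 0" --pt "0 0 -1 0 0 0" --pt "0 0 -1 0 0 0"

```text
clock: 35.6
position: [0.588, -0.2959, 0.2327]
tcp_rot: [-2.218, -2.218, 0.002]
wrist_force: [0.4, 0.4, -0.1]
gripper_width: 0.0854
finger_force: 0.0
```

Request:
drive_tool --pt "0.4 -0.3 0 0 0 0" --pt "0.8 -0.7 0 0 0 0" --pt "1 -1 0 0 0 0" --pt "1 -1 0 0 0 0" --pt "1 -1 0 0 0 0" --pt "1 -1 0 0 0 0" --pt "1 -1 0 0 0 0" --pt "1 -1 0 0 0 0"

```text
clock: 36.27
position: [0.4905, -0.1976, 0.235]
tcp_rot: [2.222, 2.221, -0.0]
wrist_force: [1.2, 0.2, 0.6]
gripper_width: 0.0856
finger_force: 0.0
```

```bash
python3 -c "
from h import *
report('e',('red','yellow','green','blue','purple'))" | grep -v ' 0.[567]..\] ztop'
```

```text
red top [147 172] 724 med [0.591 0.314 0.009] ztop 0.101 zmin -0.003 topc [0.599 0.322] ext [0.026 0.025]
red top [260 207] 137 med [0.506 0.043 0.063] ztop 0.076 zmin 0.036 topc [0.509 0.045] ext [0.019 0.019]
red top [203 279] 620 med [0.344 0.164 0.111] ztop 0.137 zmin 0.063 topc [0.341 0.171] ext [0.038 0.038]
yellow top [300 239] 731 med [ 0.432 -0.051  0.007] ztop 0.101 zmin -0.002 topc [ 0.435 -0.055] ext [0.025 0.025]
green top [121 225] 417 med [0.462 0.361 0.077] ztop 0.101 zmin -0.001 topc [0.464 0.365] ext [0.027 0.025]
green top [138 228] 221 med [0.457 0.345 0.005] ztop 0.009 zmin -0.001 topc [0.46  0.344] ext [0.081 0.046]
blue top [407 171] 63 med [ 0.587 -0.293  0.101] ztop 0.576 zmin 0.095 topc [ 0.504 -0.139] ext [0.006 0.003]
blue top [382 172] 40 med [ 0.604 -0.264  0.006] ztop 0.297 zmin 0.001 topc [ 0.55  -0.189] ext [0.008 0.006]
purple top [440 230] 46 med [ 0.449 -0.381  0.082] ztop 0.088 zmin 0.065 topc [ 0.457 -0.292] ext [0.049 0.191]
red scene [260 147] 673 med [0.352 0.153 0.099] ztop 0.139 zmin 0.054 topc [ 0.445 -0.004] ext [0.24  0.377]
red scene [37
[... 720 characters left out ...]
36 -0.062] ext [0.04  0.027]
green scene [333 137] 227 med [0.469 0.353 0.073] ztop 0.102 zmin 0.046 topc [0.465 0.361] ext [0.019 0.018]
green scene [331 159] 82 med [0.471 0.348 0.008] ztop 0.017 zmin 0.005 topc [0.468 0.355] ext [0.034 0.021]
blue scene [235 310] 1011 med [ 0.598 -0.305  0.078] ztop 0.102 zmin 0.005 topc [ 0.591 -0.296] ext [0.026 0.025]
blue scene [256 325] 52 med [ 0.603 -0.263  0.006] ztop 0.008 zmin 0.005 topc [ 0.605 -0.264] ext [0.014 0.017]
blue scene [236 346] 747 med [ 0.604 -0.315  0.006] ztop 0.016 zmin 0.002 topc [ 0.596 -0.302] ext [0.031 0.03 ]
purple scene [145 311] 2247 med [ 0.471 -0.362  0.06 ] ztop 0.086 zmin 0.004 topc [ 0.464 -0.357] ext [0.065 0.064]
```

View pics/e_scene.png

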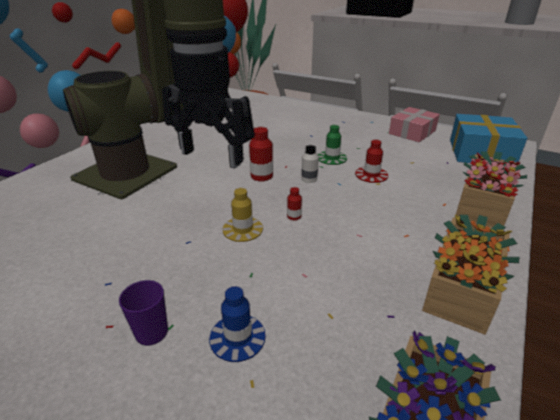

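The picture shows all four bottles upright in the middle of their coasters: red (374,160), yellow (241,212), green (333,145), blue (236,316). The milk at (310,165), the cup at (145,311) and the other red bottles are unmoved, and the gripper hangs clear.

```bash
python3 -c "
from station import env
print(env.finish_job())"
```

```text
the job is handed in; nothing more can be done
None
```

The job is handed in at about 36 s: the last pictures show all four juice bottles upright, each within about 2 mm of its own coaster's centre, with the milk bottle and purple cup where they stood.

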